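Close a lacquered finial into its curing pot

ROBOT

A 6-joint arm with a two-finger parallel gripper is mounted at the origin on the work surface. World frame = base frame: x ahead of the robot, y to its left, z up, the work surface at z = 0. Lengths are in mm, angles in rad, forces in N, time in s.
With the tool pointing down it reaches from about 300 to 775 mm from the base axis. Payload 14.6 kg.
Tool frame: the origin (TCP) lies at the very end of the fingers, on their centre line; the grasp point (between the pads) lies 19 mm behind it; z points along the fingers, y is the line along which they close (so a half turn about z gives the same grasp; the last joint's range is limited). The gripper opens to 94 mm and grips with 3 to 60 N. Pads are 16 mm wide; open, the fingers measure 119 mm over their backs; the gripper's body (75 mm by 177 mm) begins 78 mm behind the grasp point.
Start: joints at [1.14, 0.3, 1.521, -0, 1.321, -0.067], TCP at [195.702, 513.994, 205.446] pointing down, gripper open.
Joint ranges: [-3.03, 3.03], [-0.79, 2.21], [0.23, 2.52], [-1.04, 4.18], [0, 3.07], [-2.55, 2.55]. Speed limits (rad/s): [2.22, 2.22, 2.57, 3.14, 3.14, 3.14].

INTERFACE

Orientations are given as [roll, pitch, yaw] about the fixed x, y, z axes, in that order (R = Rz(yaw) Ry(pitch) Rx(roll)).
In Python, from cell import manip gives the robot as it stands.
- The arm moves only by the tool servo_tool, never from a script. Its argument "rows" is a list of rows, each a list of 7 numbers: the turn, a rotation vector about the world's x, y, z in degrees, then the shift along the world's x, y, z in mm, then the closure, from 0 (fully open) to 1 (shut). In form: [[rx, ry, rz, dx, dy, dz, fingers], ...]. A call has 1 to 20 rows; each row shifts and turns the commanded pose from where the row before left it; what a row does not reach is not made up. A row lasts 1/8 s, in which the tool goes at most 62.5 mm and 10.7 degrees, less where a joint would pass 70% of its speed; a pose out of reach is approached as far as the arm can. A call with a gripper value outside its range is refused whole. The fingers move at their own pace and stop on an object; "grip_force" is the grip in N (left out, the last holds). Time passes only in rows, so rows that do not move let the fingers close. It gives the time, the measured TCP pose, the force, the opening and the grip force at its end, in the units of the state.
- manip.read_state(): the state, without advancing time (a new reading comes with each control period).
- manip.camera(name): name is "scene" or "top" or "wrist"; returns the picture (480x640x3 uint8, red, green, blue); there is no depth.
- manip.camera_info(name): a dict with "fx", "fy", "cx", "cy" (pixels), "position" and "rotation" of the camera in the world; the wrist camera has in their place "T_tool_cam" (4x4, takes a point from camera to tool coordinates, whose origin is the TCP and whose axes are the flange's). Camera axes: x right, y down, z forward; pixel columns grow to the right and rows downward; lengths in mm; the calibration is good to about 2 mm. A picture is of the moment at which its call begins: read the wrist's pose just before it. camera_info takes no time and is no camera call.
- manip.sign_off(): hands the job in; it is judged then, once.
The state is a dict: "clock": time; "joints": joint angles; "qd": joint speeds; "effort": joint torques, N m; "eef_pos": TCP position; "eef_rot": TCP orientation; "wrist_force": force on the tool from outside, world axes, zero at the start; "moment": the same for the moment, N m; "finger_gap": finger opening in mm; "finger_force": force on a finger pad.
Only numpy, scipy, OpenCV 4.12 (cv2) and the standard library are available. Lean on these libraries where they do the work, as an engineer would, in place of code of your own. Each camera call takes 0.05 s, during which the arm holds its last target. There are 200 camera calls.

TASK

Stand the freshly lacquered wooden finial upright on the floor of the open enamel pot, then slide the pot along the warming plate, without lifting or tipping it, from the single ring to the centre of the double ring. Then put the white lid on the pot and press it down against its rubber seal until it sits fully home and level on the rim all round. Leave the mug, the oil bottle and the brush where they are.

Things in the scene. Friction and masses are not known exactly. Their poses are not given: they have to be found in the camera images.
- finial: Dark red-brown lacquered turned-wood finial, 56 mm tall, 50 g, standing upright on the table, loose. Origin: centre of its underside; z up. Foot disc 40 mm diameter, 8 mm thick; stem 14 mm diameter; cylindrical head 28 mm diameter from 32 to 56 mm above the underside: grip it by the head.
- pot: White enamel pot, open, loose, 0.45 kg, on the single ring. Origin: centre of its underside; z up. Outside diameter 108 mm, rim at 85 mm, inside diameter 100 mm, floor 5 mm thick. A stub handle points along its -x. A black rubber seal in four quarters stands 6 mm above the rim; pressing it flush takes about 8 N in all, more if pushed fast, and it stays where pushed.
- pot_handle (a point): Point on the axis of the pot's handle where it is to be gripped, 100 mm from the pot's axis, 62 mm above its underside. The handle is a bar 14 mm wide and 14 mm tall, from 54 to 125 mm from the pot's axis; axes are those of the pot.
- pot_rim (a point): Centre of the pot's mouth at the height of its hard rim (the seal stands 6 mm higher before pressing).
- lid: White plastic lid, loose, 120 g, lying right way up on the table. Origin: centre of its underside; z up. A plug 95 mm diameter (88 mm at the bottom edge, chamfered over 4 mm) and 12 mm high goes into the mouth of the pot; above it a flange 116 mm diameter, 5 mm thick, from 12 to 17 mm; then a round knob 26 mm diameter from 17 to 45 mm.
- lid_flange (a point): Centre of the underside of the lid's flange, 12 mm above the lid's origin. Fully home, it lies at the height of pot_rim.
- lid_knob_top (a point): Centre of the top of the lid's knob, 45 mm above the lid's origin.
- plate: Dark steel warming plate fixed on the table, 170 mm (its x) by 340 mm (its y) by 12 mm thick. Origin: centre of its underside. It carries two ring marks 160 mm apart along its y.
- mark_single: Mark on the plate's top: one thin bright metal ring of 120 mm diameter (only drawn); the pot starts on it. Origin: its centre, on the plate's top.
- mark_double: Mark on the plate's top: two thin bright concentric rings of 120 and 140 mm diameter (only drawn); where the pot must go. Origin: its centre, on the plate's top.
- mug: White mug, 80 mm diameter, 95 mm tall, loose; leave alone. Origin: centre of its underside.
- oil_bottle: Dark steel oil bottle, 60 mm diameter, 150 mm tall, loose; leave alone. Origin: centre of its underside.
- brush: Brush, 200 mm long, lying flat beyond the plate, loose; leave alone. Origin: its underside, its length along its x.
There are look-alikes about, which are no part of the job. What is meant by the finial is not orange, and is the smaller of those in its own colour.

How it is judged (in metres and radians):
On the way, in this order (a step that is already met when the one before it is completed fails the run):
1. the finial stands upright on the floor of the pot, let go (horizontal distance between finial and pot below 0.035 m and z of finial in the frame of pot below 0.012 m and angle between finial's own z axis and vertical below 0.15 rad and contact force between the fingers and finial below 0.1 N and linear speed of finial below 0.02 m/s), for 0.2 s.
2. the pot has been slid to the double ring and rests there, the finial still upright in it (horizontal distance between pot and mark_double below 0.012 m and z of pot in the frame of plate below 0.016 m and angle between pot's own z axis and vertical below 0.04 rad and horizontal distance between finial and pot below 0.035 m and z of finial in the frame of pot below 0.012 m and angle between finial's own z axis and vertical below 0.15 rad and linear speed of pot below 0.02 m/s), for 0.2 s.
3. the lid is pressed fully home and level on the pot (horizontal distance between lid and pot below 0.006 m and z of lid_flange in the frame of pot_rim below 0.002 m and angle between the z axis of lid and the z axis of pot, either way round below 0.025 rad and angle between lid's own z axis and vertical below 0.1 rad), for 0.2 s.
At the end, for the whole second after the job is handed in: All at rest: pot flat on the plate (tilt < 0.04 rad), within 12 mm of the double ring's centre; finial upright (tilt < 0.15 rad) on the pot's floor; lid centred on the pot within 6 mm, its flange within 2 mm of the rim and level with it within 0.025 rad (all of step 2 and all of step 3 and linear speed of each of lid, finial below 0.02 m/s); the robot touches nothing.
It fails at once if the pot is lifted more than 8 mm off the plate (z of pot in the frame of plate above 0.02 m).
It fails at once if the pot is tipped by more than 0.15 rad (angle between pot's own z axis and vertical above 0.15 rad).
It fails at once if the mug is moved more than 30 mm (distance of mug from where it was at the start of the episode above 0.03 m).
It fails at once if the oil bottle is moved more than 30 mm (distance of oil_bottle from where it was at the start of the episode above 0.03 m).
It fails at once if the brush is moved more than 30 mm (distance of brush from where it was at the start of the episode above 0.03 m).
It also fails if it takes over 72 s, if anything falls off the work surface, if the arm or the gripper's body presses on something with over 40 N, if the wrist force passes 120 N, or if a joint passes its speed limit or range.

## Working session

There is one attempt and no reset: what is moved stays moved. The work goes in short steps, Python scripts to look and compute and a tool call to move; the robot and the scene stay as the last step left them, time stands still between calls to the robot, and variables do not carry over. Pictures are saved under pics/ and viewed, at most 10 in all, crops included, and the job is handed in when it is done.

Besides the shell and the picture viewer there is one more tool, called after ">>>" by a JSON object that holds its "op" and its "data", one argument or row to a line. servo_tool: Moves the arm, as the interface text tells. Its arguments: {"type":"object","properties":{"rows":{"type":"array","items":{"type":"array","items":{"type":"number"}}},"grip_force":{"type":"number"}},"required":["rows"]}

```bash
mkdir -p pics; ls
python3 - <<'E'
from cell import manip
import cv2,numpy as np
np.set_printoptions(precision=4,suppress=True)
print(manip.read_state())
for n in ["top","scene","wrist"]:
    print(n,manip.camera_info(n))
for n in ["top","scene"]:
    cv2.imwrite(f"pics/{n}0.png",manip.camera(n)[:,:,::-1])
E
```

```text
pics
{'clock': 0.0, 'joints': array([ 1.1404,  0.3005,  1.5216, -0.    ,  1.3207, -0.0666]), 'qd': array([ 0.0007,  0.0018,  0.0003, -0.0019, -0.0022,  0.0009]), 'effort': array([  0.0016, -53.1807, -35.2749,   0.0709,   0.0243,  -0.0001]), 'eef_pos': array([195.6051, 513.7569, 204.8937]), 'eef_rot': array([-3.1404, -0.0001,  2.7778]), 'wrist_force': array([0.1747, 0.3647, 0.8412]), 'moment': array([-0.0051,  0.0005,  0.0017]), 'finger_force': 0.0, 'finger_gap': 94.26851579427698}
top {'fx': 601.3589085866785, 'fy': 601.3589085866785, 'cx': 321.1290155094565, 'cy': 246.1198459244055, 'position': array([ 347.1926,    5.4238, 1366.1452]), 'rotation': array([-2.9422,  0.0075, -1.595 ])}
scene {'fx': 536.6656229441897, 'fy': 536.6656229441897, 'cx': 316.801700224893, 'cy': 238.68998915671892, 'position': array([1129.4962, -618.0637,  971.3126]), 'rotation': array([-2.3916, -0.0209,  0.7421])}
wrist {'fx': 381.71944478995914, 'fy': 381.71944478995914, 'cx': 317.3357075846066, 'cy': 247.3520575490739, 'T_tool_cam': array([[   0.0004,   -0.9723,   -0.2335,   68.0417],
       [   1.    ,    0.0001,    0.0014,    0.0786],
       [  -0.0014,   -0.2335,    0.9723, -179.7669],
       [   0.    ,    0.    ,    0.    ,    1.    ]])}
```

View pics/top0.png

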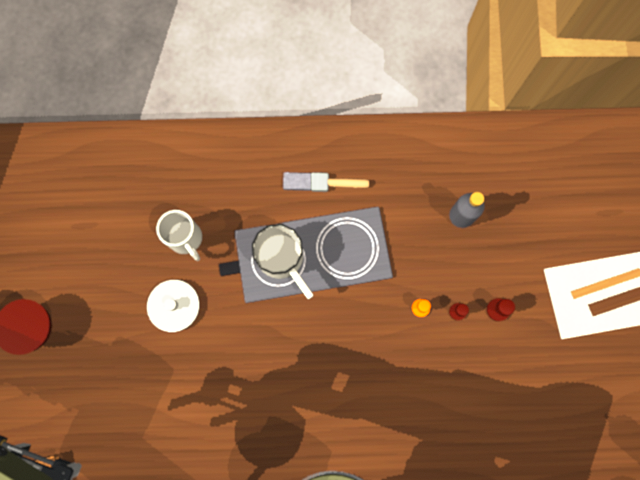

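View pics/scene0.png

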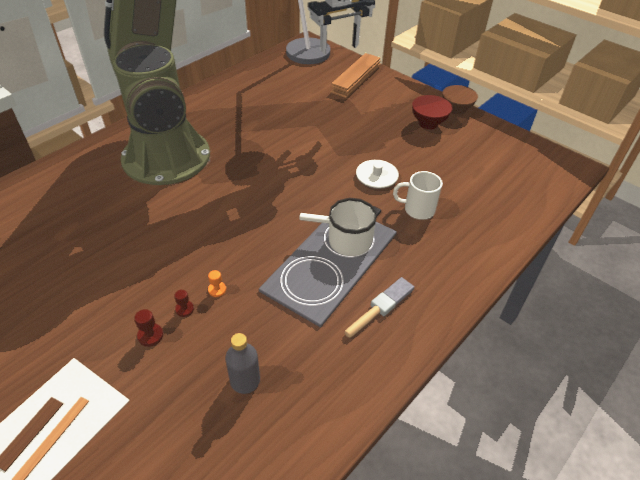

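Top view candidates: orange finial (421,308), small dark-red (459,311), large dark-red (501,309). The one at (459,311) fits, since it is not orange and is the smaller of the dark-red pair. I'll confirm it in a crop. The pot is at (278,250) with its handle pointing to (310,295), the double ring at (347,248) and the lid at (173,306).

```bash
cat > h.py <<'E'
from cell import manip
import cv2,numpy as np
from scipy.spatial.transform import Rotation as R
np.set_printoptions(precision=2,suppress=True)
def cam(n,st=None):
    i=manip.camera_info(n); K=np.array([[i['fx'],0,i['cx']],[0,i['fy'],i['cy']],[0,0,1]])
    if n=='wrist':
        st=st or manip.read_state(); T=np.eye(4);T[:3,:3]=R.from_euler('xyz',st['eef_rot']).as_matrix();T[:3,3]=st['eef_pos']
        T=T@i['T_tool_cam']; return K,T[:3,:3],T[:3,3]
    return K,R.from_euler('xyz',i['rotation']).as_matrix(),np.array(i['position'])
def back(c,uv,z):
    K,Rm,p=c; uv=np.atleast_2d(uv).astype(float)
    d=(Rm@np.linalg.inv(K)@np.c_[uv,np.ones(len(uv))].T).T
    return (p+d*((z-p[2])/d[:,2])[:,None])[:,:2]
def proj(c,P):
    K,Rm,p=c; q=(K@Rm.T@(np.atleast_2d(P)-p).T).T
    return q[:,:2]/q[:,2:]
E
python3 - <<'E'
from h import *
im=cv2.imread('pics/top0.png')
a=cv2.resize(im[285:335,400:530],None,fx=6,fy=6,interpolation=cv2.INTER_CUBIC)
cv2.imwrite('pics/cropf.png',a)
a=cv2.resize(im[195:345,140:400],None,fx=3,fy=3,interpolation=cv2.INTER_CUBIC)
cv2.imwrite('pics/cropp.png',a)
c=cam('top')
for n,uv,z in [('finial',(459,311),30),('big',(501,309),40),('lid',(173,306),17),('pot',(278,250),97),('handle',(310,296),75),('dbl',(347.5,248),12),('mug',(175,225),95),('bottle',(477,198),150)]: print(n,back(c,uv,z))
E
```

```text
finial [[ 463.01 -292.81]]
big [[ 464.23 -383.04]]
lid [[491.31 345.13]]
pot [[597.73 101.69]]
handle [[499.31  35.4 ]]
dbl [[615.1  -51.46]]
mug [[659.31 325.48]]
bottle [[ 687.48 -320.04]]
```

View pics/cropf.png

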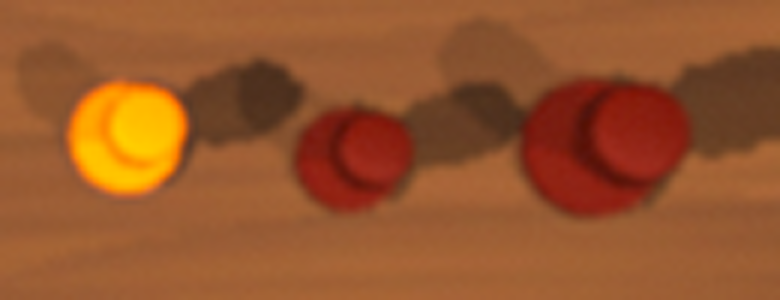

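View pics/cropp.png

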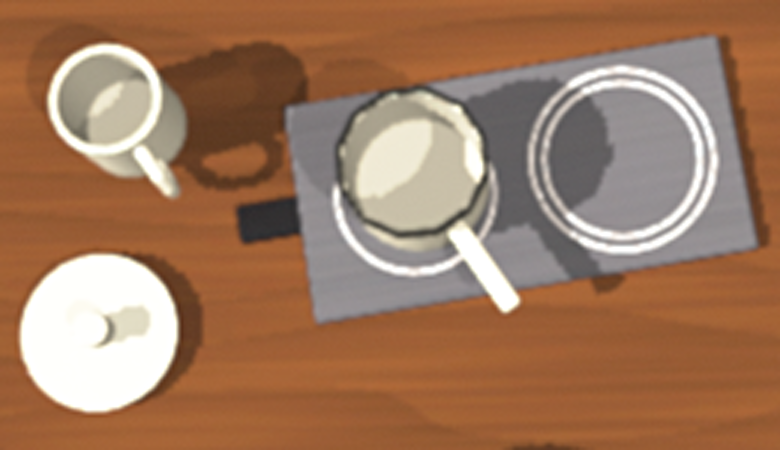

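The crop confirms it: the small dark-red finial has its foot at about px (458.7,311.7) and its head at about (462.5,309.7). The foot is about 41 mm across, which matches the 40 mm given. I'll move over it now, turning so the fingers close along x, clear of both neighbours.

>>> {"op": "servo_tool", "data": {
  "rows": [
    [0, 0, -3.45, 13.4, -40.4, 0, 0],
    [0, 0, -3.45, 13.4, -40.4, 0, 0],
    [0, 0, -3.45, 13.4, -40.4, 0, 0],
    [0, 0, -3.45, 13.4, -40.4, 0, 0],
    [0, 0, -3.45, 13.4, -40.4, 0, 0],
    [0, 0, -3.45, 13.4, -40.4, 0, 0],
    [0, 0, -3.45, 13.4, -40.4, 0, 0],
    [0, 0, -3.45, 13.4, -40.4, 0, 0],
    [0, 0, -3.45, 13.4, -40.4, 0, 0],
    [0, 0, -3.45, 13.4, -40.4, 0, 0],
    [0, 0, -3.45, 13.4, -40.4, 0, 0],
    [0, 0, -3.45, 13.4, -40.4, 0, 0],
    [0, 0, -3.45, 13.4, -40.4, 0, 0],
    [0, 0, -3.45, 13.4, -40.4, 0, 0],
    [0, 0, -3.45, 13.4, -40.4, 0, 0],
    [0, 0, -3.45, 13.4, -40.4, 0, 0],
    [0, 0, -3.45, 13.4, -40.4, 0, 0],
    [0, 0, -3.45, 13.4, -40.4, 0, 0],
    [0, 0, -3.45, 13.4, -40.4, 0, 0],
    [0, 0, -3.45, 13.4, -40.4, 0, 0]
  ]
}}

```text
clock: 2.6
eef_pos: [463.9, -295.3, 205.1]
eef_rot: [-3.141, -0.0, 1.571]
wrist_force: [0.4, 0.5, -0.5]
finger_gap: 94.4
finger_force: 0.0
```

>>> {"op": "servo_tool", "data": {
  "rows": [
    [0, 0, 0, 0, 0, 0, 0],
    [0, 0, 0, 0, 0, 0, 0]
  ]
}}

```text
clock: 2.85
eef_pos: [463.4, -293.5, 205.0]
eef_rot: [-3.141, -0.001, 1.574]
wrist_force: [0.8, 0.8, -0.7]
finger_gap: 93.8
finger_force: 0.0
```

Run:
```python
from h import *
c=cam('top')
print('top foot',back(c,(458.7,311.7),8),'head',back(c,(462.5,309.7),56))
st=manip.read_state(); print(st['eef_pos'],st['eef_rot'],st['joints'])
im=manip.camera('wrist')[:,:,::-1].copy(); cv2.imwrite('pics/w1.png',im)
w=cam('wrist',st)
hsv=cv2.cvtColor(im,cv2.COLOR_BGR2HSV)
m=(((hsv[...,0]<6)|(hsv[...,0]>172))&(hsv[...,1]>150)&(hsv[...,2]>50)).astype(np.uint8)
n,l,s,ce=cv2.connectedComponentsWithStats(m)
for i in range(1,n):
    if s[i,4]>80: print(s[i],ce[i])
print('proj foot/head',proj(w,[[463,-293,8],[463,-293,56]]))
```

```text
top foot [[ 463.36 -296.94]] head [[ 463.38 -294.79]]
[ 463.44 -293.53  205.03] [-3.14 -0.    1.57] [-0.63  0.3   1.52  0.    1.32 -0.63]
[ 300  207   38   44 1274] [318.57 228.2 ]
[ 296  288   49   69 2621] [320.42 320.88]
proj foot/head [[317.44 225.29]
 [317.44 234.87]]
```

View pics/w1.png

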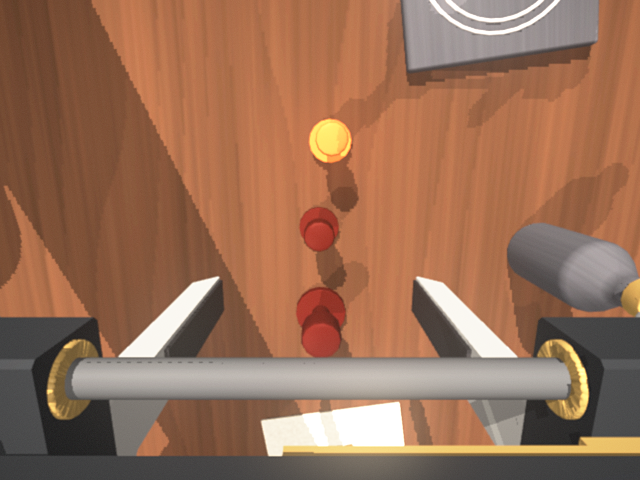

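The wrist view shows the target finial at (319,228), between the orange one at (330,140) and the large red one at (320,320). It is within about 1 mm of the TCP axis. Next I descend and grip.

>>> {"op": "servo_tool", "data": {
  "rows": [
    [0, 0, 0, 1, -0.5, -30, 0],
    [0, 0, 0, 0, 0, -30, 0.2],
    [0, 0, 0, 0, 0, -30, 0.2],
    [0, 0, 0, 0, 0, -30, 0.2],
    [0, 0, 0, 0, 0, -30, 0.2],
    [0, 0, 0, 0, 0, -20, 0.2],
    [0, 0, 0, 0, 0, -10, 0.2],
    [0, 0, 0, 0, 0, 0, 0.2],
    [0, 0, 0, 0, 0, 0, 0.2],
    [0, 0, 0, 0, 0, 0, 1],
    [0, 0, 0, 0, 0, 0, 1],
    [0, 0, 0, 0, 0, 0, 1],
    [0, 0, 0, 0, 0, 0, 1],
    [0, 0, 0, 0, 0, 0, 1],
    [0, 0, 0, 0, 0, 0, 1],
    [0, 0, 0, 0, 0, 0, 1]
  ],
  "grip_force": 15
}}

```text
clock: 4.9
eef_pos: [464.7, -294.5, 25.4]
eef_rot: [-3.142, -0.0, 1.573]
wrist_force: [0.2, -0.1, 0.1]
finger_gap: 27.2
finger_force: 15.0
```

Run:
```python
from h import *
im=cv2.imread('pics/top0.png'); c=cam('top'); sc=cam('scene')
def C(x,y): return (140+(x+.5)/3-.5,195+(y+.5)/3-.5)
# ring outlines
for n,b,z in [('single ring',[(333,190),(497,190),(415,274)],12),]: pass
print('dbl centre',back(c,C(622,160),12))
# plate corners at top z12
cor=[C(286,105),C(716,37),C(757,246),C(318,322)]
P=back(c,cor,12);print('plate',P,P.mean(0), np.linalg.norm(P[0]-P[1]),np.linalg.norm(P[1]-P[2]))
u=(P[1]+P[2]-P[0]-P[3]);u/=np.linalg.norm(u);print('dir',u,'single',P.mean(0)-80*u,'double',P.mean(0)+80*u)
print('rim',back(c,C(413,162),103),back(c,C(413,162),100))
print('handle end',back(c,C(511,304),81),'handle root',back(c,C(458,230),81))
print('lid flange',back(c,C(99,332),17),'knob',back(c,C(96,328),45))
```

```text
dbl centre [[615.12 -50.32]]
plate [[ 664.98  207.13]
 [ 710.45 -126.34]
 [ 546.13 -150.32]
 [ 496.79  182.33]] [604.59  28.2 ] 336.55903644122753 166.06223457933595
dir [ 0.14 -0.99] single [593.31 107.4 ] double [615.86 -51.  ]
rim [[599.5  102.63]] [[600.09 102.87]]
handle end [[498.6   35.26]] handle root [[553.08  72.36]]
lid flange [[492.83 345.91]] knob [[492.81 341.13]]
```

>>> {"op": "servo_tool", "data": {
  "rows": [
    [0, 0, 0, 0, 0, 15, 1],
    [0, 0, 0, 0, 0, 25, 1],
    [0, 0, 0, 0, 0, 35, 1],
    [0, 0, 0, 0, 0, 35, 1],
    [0, 0, 0, 0, 0, 30, 1],
    [0, 0, 0, 4.5, 13.5, 0, 1],
    [0, 0, 0, 10, 30, 0, 1],
    [0, 0, 0, 10, 30, 0, 1],
    [0, 0, 0, 10, 30, 0, 1],
    [0, 0, 0, 10, 30, 0, 1],
    [0, 0, 0, 10, 30, 0, 1],
    [0, 0, 0, 10, 30, 0, 1],
    [0, 0, 0, 10, 30, 0, 1],
    [0, 0, 0, 10, 30, 0, 1],
    [0, 0, 0, 10, 30, 0, 1],
    [0, 0, 0, 10, 30, 0, 1],
    [0, 0, 0, 10, 30, 0, 1],
    [0, 0, 0, 10, 30, 0, 1],
    [0, 0, 0, 8, 24, 0, 1],
    [0, 0, 0, 0, 0, 0, 1]
  ]
}}

```text
clock: 7.4
eef_pos: [596.6, 104.8, 164.4]
eef_rot: [-3.14, 0.0, 1.576]
wrist_force: [-1.1, 0.3, -0.3]
finger_gap: 27.6
finger_force: 15.0
```

>>> {"op": "servo_tool", "data": {
  "rows": [
    [0, 0, 0, 0, 0, 0, 1],
    [0, 0, 0, 0, 0, 0, 1]
  ]
}}

```text
clock: 7.65
eef_pos: [597.0, 102.3, 165.4]
eef_rot: [-3.141, 0.0, 1.573]
wrist_force: [-0.0, 0.2, -1.0]
finger_gap: 27.8
finger_force: 15.0
```

Run:
```python
from h import *
st=manip.read_state(); print(st['eef_pos'],st['eef_rot'],st['joints'],st['finger_gap'])
im=manip.camera('wrist')[:,:,::-1].copy()
w=cam('wrist',st)
def circ(x,y,z,r,col):
    t=np.linspace(0,6.283,60)
    cv2.polylines(im,[np.round(proj(w,np.c_[x+r*np.cos(t),y+r*np.sin(t),0*t+z])).astype(int)],True,col,1)
circ(598,104,103,54,(0,0,255)); circ(615,-51,12,70,(0,255,0)); circ(593,107,12,60,(255,0,0))
cv2.imwrite('pics/w2.png',im)
```

```text
[596.96 102.32 165.38] [-3.14  0.    1.57] [ 0.11  0.46  1.4  -0.    1.28  0.11] 27.81150103435722
```

View pics/w2.png

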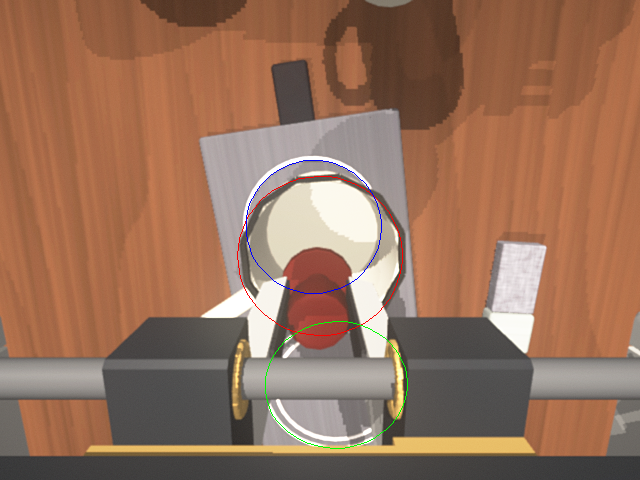

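The rim overlay matches to about 2 mm, with the pot at roughly (599.5,104). The finial hangs centred in the mouth. I'll lower it now.

>>> {"op": "servo_tool", "data": {
  "rows": [
    [0, 0, 0, 2, 1.5, -15, 1],
    [0, 0, 0, 0, 0, -25, 1],
    [0, 0, 0, 0, 0, -25, 1],
    [0, 0, 0, 0, 0, -25, 1],
    [0, 0, 0, 0, 0, -20, 1],
    [0, 0, 0, 0, 0, -10, 1],
    [0, 0, 0, 0, 0, 0, 1],
    [0, 0, 0, 0, 0, -1, 1],
    [0, 0, 0, 0, 0, 0, 1],
    [0, 0, 0, 0, 0, 0, 1]
  ]
}}

```text
clock: 8.95
eef_pos: [599.4, 104.5, 44.9]
eef_rot: [3.141, -0.0, 1.574]
wrist_force: [0.7, 0.7, -0.4]
finger_gap: 27.7
finger_force: 15.0
```

>>> {"op": "servo_tool", "data": {
  "rows": [
    [0, 0, 0, 0, 0, -1, 1],
    [0, 0, 0, 0, 0, -0.5, 1],
    [0, 0, 0, 0, 0, 0, 1]
  ]
}}

```text
clock: 9.32
eef_pos: [599.2, 104.5, 42.9]
eef_rot: [-3.141, 0.0, 1.573]
wrist_force: [0.6, -0.2, -0.7]
finger_gap: 27.6
finger_force: 15.0
```

>>> {"op": "servo_tool", "data": {
  "rows": [
    [0, 0, 0, 0, 0, -0.5, 1],
    [0, 0, 0, 0, 0, 0, 1],
    [0, 0, 0, 0, 0, 0, 1]
  ]
}}

```text
clock: 9.7
eef_pos: [599.2, 104.5, 42.5]
eef_rot: [3.142, -0.0, 1.574]
wrist_force: [-0.8, 0.4, -0.3]
finger_gap: 27.7
finger_force: 15.0
```

>>> {"op": "servo_tool", "data": {
  "rows": [
    [0, 0, 0, 0, 0, 0, 0.6],
    [0, 0, 0, 0, 0, 0, 0.52],
    [0, 0, 0, 0, 0, 0, 0.5],
    [0, 0, 0, 0, 0, 0, 0.5],
    [0, 0, 0, 0, 0, 15, 0.5],
    [0, 0, 0, 0, 0, 30, 0.5],
    [0, 0, 0, 0, 0, 40, 0.5],
    [0, 0, 0, 0, 0, 37, 0.5],
    [0, 0, -8, -12, -8, 0, 0.5],
    [0, 0, -8, -12, -8, 0, 0.5],
    [0, 0, -8, -12, -8, 0, 0.5],
    [0, 0, -8, -12, -8, 0, 0.5],
    [0, 0, -8, -12, -8, 0, 0.5],
    [0, 0, -8, -12, -8, 0, 0.5],
    [0, 0, -8, -10, -8, 0, 0.5],
    [0, 0, 0, 0, 0, 0, 0.5],
    [0, 0, 0, 0, 0, 0, 0.5]
  ]
}}

```text
clock: 11.82
eef_pos: [517.6, 48.7, 165.0]
eef_rot: [3.141, -0.001, 0.599]
wrist_force: [-0.0, 0.9, 0.1]
finger_gap: 47.4
finger_force: 0.0
```

```bash
cat >> h.py <<'E'
def circ(im,w,x,y,z,r,col):
    t=np.linspace(0,6.283,60)
    cv2.polylines(im,[np.round(proj(w,np.c_[x+r*np.cos(t),y+r*np.sin(t),0*t+z])).astype(int)],True,col,1)
E
python3 - <<'E'
from h import *
st=manip.read_state(); print(st['eef_pos'],st['eef_rot'],st['joints'],st['finger_gap'])
im=manip.camera('wrist')[:,:,::-1].copy(); cv2.imwrite('pics/w3raw.png',im)
w=cam('wrist',st)
circ(im,w,599.5,104,103,54,(0,0,255)); circ(im,w,600,104,73,14,(255,0,255)); circ(im,w,615,-51,12,70,(0,255,0))
d=np.array([-.826,-.563]);n=np.array([.563,-.826]);p=np.array([599.5,104])
q=[[*(p+a*d+b*n),81] for a,b in [(54,-7),(125,-7),(125,7),(54,7)]]
cv2.polylines(im,[np.round(proj(w,q)).astype(int)],True,(255,0,0),1)
cv2.imwrite('pics/w3.png',im)
E
```

```text
[517.6   48.66 165.04] [ 3.14 -0.    0.6 ] [0.02 0.27 1.66 0.   1.21 0.99] 47.40791463394961
```

View pics/w3.png

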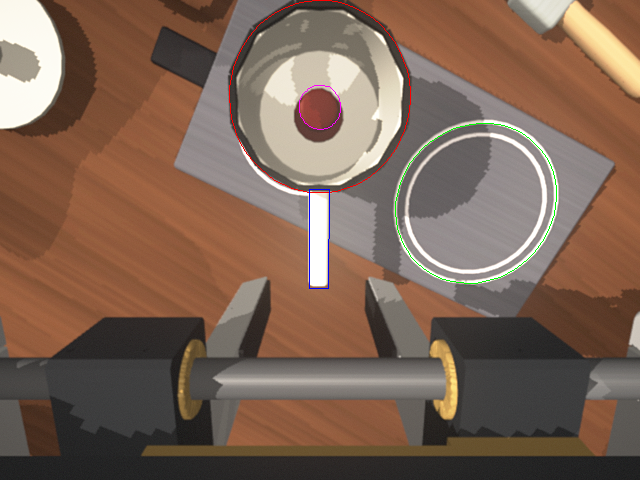

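The overlays of rim, handle, finial and double ring all agree within about 1 mm. The finial stands upright near the centre of the pot at (320,108), and the handle lies between the fingers. I'll go down and grip the handle.

>>> {"op": "servo_tool", "data": {
  "rows": [
    [0, 0, 0, -0.6, -1, -15, 0.5],
    [0, 0, 0, 0, 0, -25, 0.5],
    [0, 0, 0, 0, 0, -25, 0.5],
    [0, 0, 0, 0, 0, -20, 0.5],
    [0, 0, 0, 0, 0, -15, 0.5],
    [0, 0, 0, 0, 0, -10, 0.5],
    [0, 0, 0, 0, 0, 0, 0.5],
    [0, 0, 0, 0, 0, 0, 0.5],
    [0, 0, 0, 0, 0, 0, 0.75],
    [0, 0, 0, 0, 0, 0, 0.8],
    [0, 0, 0, 0, 0, 0, 0.83],
    [0, 0, 0, 0, 0, 0, 0.86],
    [0, 0, 0, 0, 0, 0, 1],
    [0, 0, 0, 0, 0, 0, 1],
    [0, 0, 0, 0, 0, 0, 1]
  ],
  "grip_force": 25
}}

```text
clock: 13.75
eef_pos: [516.7, 47.5, 54.5]
eef_rot: [3.142, -0.0, 0.596]
wrist_force: [-0.0, -1.1, 1.9]
finger_gap: 14.0
finger_force: 25.0
```

>>> {"op": "servo_tool", "data": {
  "rows": [
    [0, 0, 0, 0.3, -3, 0, 1],
    [0, 0, 0, 0.6, -6, 0, 1],
    [0, 0, 0, 1, -10, 0, 1],
    [0, 0, 0, 1, -10, 0, 1],
    [0, 0, 0, 1, -10, 0, 1],
    [0, 0, 0, 1, -10, 0, 1],
    [0, 0, 0, 1, -10, 0, 1],
    [0, 0, 0, 1, -10, 0, 1],
    [0, 0, 0, 1, -10, 0, 1],
    [0, 0, 0, 1, -10, 0, 1],
    [0, 0, 0, 1, -10, 0, 1],
    [0, 0, 0, 1, -10, 0, 1],
    [0, 0, 0, 1, -10, 0, 1],
    [0, 0, 0, 1, -10, 0, 1],
    [0, 0, 0, 1, -10, 0, 1],
    [0, 0, 0, 1, -10, 0, 1],
    [0, 0, 0, 1, -10, 0, 1],
    [0, 0, 0, 0.6, -6, 0, 1],
    [0, 0, 0, 0, 0, 0, 1],
    [0, 0, 0, 0, 0, 0, 1]
  ]
}}

```text
clock: 16.25
eef_pos: [533.0, -117.9, 54.5]
eef_rot: [3.141, 0.0, 0.596]
wrist_force: [-2.4, -3.7, 2.8]
finger_gap: 13.8
finger_force: 25.0
```

Run:
```python
from h import *
st=manip.read_state(); print(st['eef_pos'],st['eef_rot'],st['finger_gap'],st['wrist_force'])
im=manip.camera('top')[:,:,::-1].copy(); cv2.imwrite('pics/t4raw.png',im)
w=cam('top'); circ(im,w,615.5,-51,12,60,(0,255,0)); circ(im,w,615.5,-51,103,54,(0,0,255));circ(im,w,615.5,-51,12,70,(0,255,0))
a=cv2.resize(im[170:330,270:430],(800,800))[:600]
im2=manip.camera('scene')[:,:,::-1].copy(); cv2.imwrite('pics/s4raw.png',im2)
s=cam('scene'); circ(im2,s,615.5,-51,103,54,(0,0,255));circ(im2,s,615.5,-51,12,70,(0,255,0))
b=cv2.resize(im2[180:330,220:400],(720,600))
cv2.imwrite('pics/t4.png',cv2.resize(np.hstack([a,b]),(800,316)))
```

```text
[ 533.03 -117.92   54.53] [3.14 0.   0.6 ] 13.81313740638587 [-2.38 -3.7   2.81]
```

View pics/t4.png

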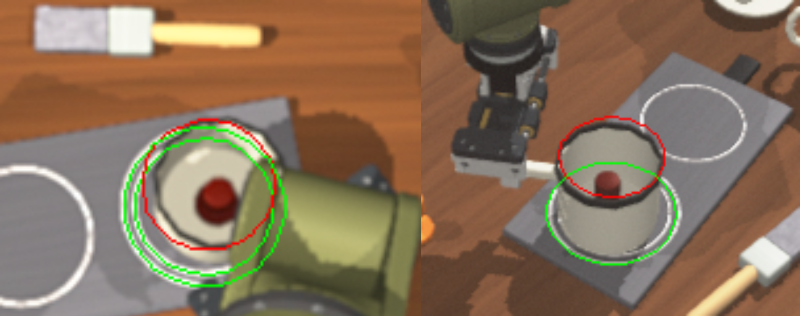

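My row sum came to 165 mm instead of 155, so the pot is about 10 mm too far. The overlay confirms it: the rim sits off the red circle towards -y. The finial still stands inside. I'll slide it back 10 mm while still gripping.

>>> {"op": "servo_tool", "data": {
  "rows": [
    [0, 0, 0, 0, 3, 0, 1],
    [0, 0, 0, 0, 4, 0, 1],
    [0, 0, 0, 0, 3.5, 0, 1],
    [0, 0, 0, 0, 0, 0, 1],
    [0, 0, 0, 0, 0, 0, 1],
    [0, 0, 0, 0, 0, 0, 0.8],
    [0, 0, 0, 0, 0, 0, 0.7],
    [0, 0, 0, 0, 0, 0, 0.5],
    [0, 0, 0, 0, 0, 0, 0.5],
    [0, 0, 0, 0, 0, 15, 0.5],
    [0, 0, 0, 0, 0, 30, 0.5],
    [0, 0, 0, 0, 0, 40, 0.5],
    [0, 0, 0, 0, 0, 25, 0.5],
    [0, 0, 0, 0, 0, 0, 0.5],
    [0, 0, 0, 0, 0, 0, 0.5]
  ]
}}

```text
clock: 18.23
eef_pos: [532.7, -106.9, 163.8]
eef_rot: [-3.141, 0.001, 0.596]
wrist_force: [-0.4, -0.2, 0.5]
finger_gap: 46.9
finger_force: 0.0
```

Run:
```python
from h import *
st=manip.read_state(); print(st['eef_pos'],st['eef_rot'])
im=manip.camera('wrist')[:,:,::-1].copy(); cv2.imwrite('pics/w5raw.png',im)
w=cam('wrist',st)
p=np.array([615.8,-51])
circ(im,w,*p,103,54,(0,0,255)); circ(im,w,*p,73,14,(255,0,255)); circ(im,w,615.5,-51,12,70,(0,255,0));circ(im,w,593,108,12,60,(0,255,0))
d=np.array([-.826,-.563]);n=np.array([.563,-.826])
q=[[*(p+a*d+b*n),81] for a,b in [(54,-7),(125,-7),(125,7),(54,7)]]
cv2.polylines(im,[np.round(proj(w,q)).astype(int)],True,(255,0,0),1)
cv2.imwrite('pics/w5.png',im)
```

```text
[ 532.71 -106.9   163.79] [-3.14  0.    0.6 ]
```

View pics/w5.png

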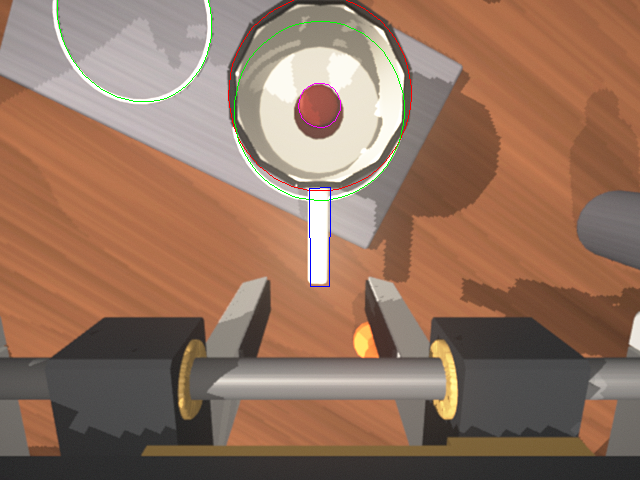

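The pot sits on the double ring with about 1–2 mm agreement. The finial is upright at (320,105) and the gripper has released cleanly. On to the lid.

>>> {"op": "servo_tool", "data": {
  "rows": [
    [0, 0, 0, -1, 10, 10, 0.4],
    [0, 0, 0, -3, 35, 10, 0.4],
    [0, 0, 0, -4, 44, 0, 0.4],
    [0, 0, 0, -4, 44, 0, 0.4],
    [0, 0, 0, -4, 44, 0, 0.4],
    [0, 0, 0, -4, 44, 0, 0.4],
    [0, 0, 0, -4, 44, 0, 0.4],
    [0, 0, 0, -4, 44, 0, 0.4],
    [0, 0, 0, -4, 44, 0, 0.4],
    [0, 0, 0, -4, 44, 0, 0.4],
    [0, 0, 0, -3, 35, 0, 0.4],
    [0, 0, 0, -1, 19, -20, 0.4],
    [0, 0, 0, 0, 0, -15, 0.4],
    [0, 0, 0, 0, 0, 0, 0.4],
    [0, 0, 0, 0, 0, 0, 0.4]
  ]
}}

```text
clock: 20.15
eef_pos: [493.5, 343.4, 150.2]
eef_rot: [3.142, -0.001, 0.595]
wrist_force: [0.2, 0.7, 0.4]
finger_gap: 56.4
finger_force: 0.0
```

Run:
```python
from h import *
st=manip.read_state(); print(st['eef_pos'],st['eef_rot'],st['joints'])
im=manip.camera('wrist')[:,:,::-1].copy(); cv2.imwrite('pics/w6raw.png',im)
w=cam('wrist',st)
circ(im,w,493,344,17,58,(0,0,255)); circ(im,w,493,344,45,13,(255,0,255))
cv2.imwrite('pics/w6.png',im)
```

```text
[493.48 343.39 150.22] [ 3.14 -0.    0.6 ] [ 0.55  0.46  1.43 -0.    1.25  1.52]
```

View pics/w6.png

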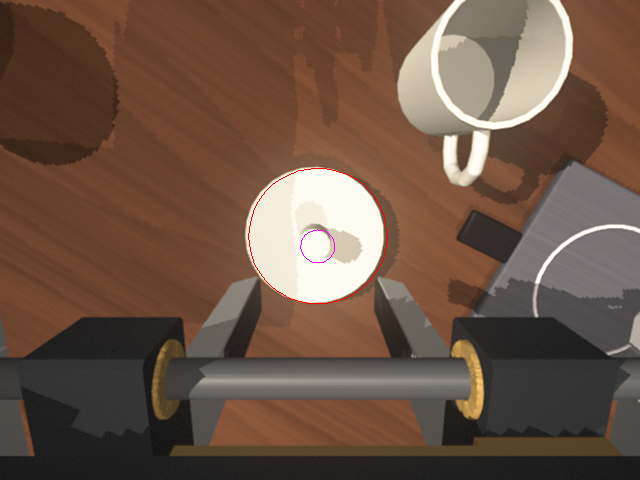

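The overlay on the lid agrees to about 1 px, with its knob at (317,245) and its flange at (316,235). I'll go down and grip the knob with the fingertips just above the flange.

>>> {"op": "servo_tool", "data": {
  "rows": [
    [0, 0, 0, -0.8, 1, -20, 0.4],
    [0, 0, 0, 0, 0, -30, 0.4],
    [0, 0, 0, 0, 0, -30, 0.4],
    [0, 0, 0, 0, 0, -25, 0.4],
    [0, 0, 0, 0, 0, -15, 0.4],
    [0, 0, 0, 0, 0, -9, 0.4],
    [0, 0, 0, 0, 0, -1.5, 0.4],
    [0, 0, 0, 0, 0, 0, 0.4],
    [0, 0, 0, 0, 0, 0, 0.6],
    [0, 0, 0, 0, 0, 0, 0.68],
    [0, 0, 0, 0, 0, 0, 0.74],
    [0, 0, 0, 0, 0, 0, 1],
    [0, 0, 0, 0, 0, 0, 1],
    [0, 0, 0, 0, 0, 0, 1],
    [0, 0, 0, 0, 0, 0, 1]
  ],
  "grip_force": 50
}}

```text
clock: 22.08
eef_pos: [492.4, 345.1, 19.1]
eef_rot: [-3.142, -0.0, 0.596]
wrist_force: [-1.6, 0.0, 2.6]
finger_gap: 25.2
finger_force: 50.0
```

>>> {"op": "servo_tool", "data": {
  "rows": [
    [0, 0, 0, 0, 0, 10, 1],
    [0, 0, 0, 0, 0, 25, 1],
    [0, 0, 0, 0, 0, 35, 1],
    [0, 0, 0, 0, 0, 35, 1],
    [0, 0, 0, 0, 0, 30, 1],
    [0, 0, 0, 0, 0, 15, 1],
    [0, 0, 0, 0, 0, 0, 1]
  ]
}}

```text
clock: 22.95
eef_pos: [492.4, 345.1, 169.5]
eef_rot: [3.142, -0.001, 0.596]
wrist_force: [-0.1, 1.0, -1.7]
finger_gap: 25.1
finger_force: 50.0
```

Run:
```python
from h import *
from scipy.optimize import least_squares
def fit(f,pos,rot,p0):
    w=cam('wrist',dict(eef_pos=np.array(pos),eef_rot=np.array(rot)))
    g=cv2.GaussianBlur(cv2.cvtColor(cv2.imread(f),cv2.COLOR_BGR2GRAY),(3,3),0)
    t=np.radians(np.arange(0,360,2)); rr=np.arange(44,60,.25)
    pts=[]
    for a in t:
        q=np.array([[p0[0]+r*np.cos(a),p0[1]+r*np.sin(a),103] for r in rr]); uv=proj(w,q)
        if uv.min()<1 or uv[:,0].max()>638 or uv[:,1].max()>478: continue
        v=cv2.remap(g,uv[:,:1].astype(np.float32),uv[:,1:].astype(np.float32),1)[:,0].astype(float)
        ins=v<75
        if ins.sum()<4: continue
        pts.append(q[ins].mean(0)[:2])
    pts=np.array(pts)
    s=least_squares(lambda x:np.hypot(*(pts-x[:2]).T)-x[2],[*p0,52],loss='soft_l1')
    print(f,len(pts),s.x,np.median(abs(s.fun)))
fit('pics/w3raw.png',[517.6,48.66,165.04],[3.1412,0,.599],[599.5,104])
fit('pics/w5raw.png',[532.71,-106.9,163.79],[-3.141,0,.596],[615.8,-51])
print(manip.read_state()['eef_pos'])
```

```text
pics/w3raw.png 104 [599.71 104.14  52.12] 0.5012843422492814
pics/w5raw.png 35 [618.81 -49.09  50.22] 0.6396410322988757
[492.45 345.08 169.46]
```

>>> {"op": "servo_tool", "data": {
  "rows": [
    [0, 0, 0, 4, -13, 0, 1],
    [0, 0, 0, 8, -25, 0, 1],
    [0, 0, 0, 10, -32, 0, 1],
    [0, 0, 0, 10, -32, 0, 1],
    [0, 0, 0, 10, -32, 0, 1],
    [0, 0, 0, 10, -32, 0, 1],
    [0, 0, 0, 10, -32, 0, 1],
    [0, 0, 0, 10, -32, 0, 1],
    [0, 0, 0, 10, -32, 0, 1],
    [0, 0, 0, 10, -32, 0, 1],
    [0, 0, 0, 10, -32, 0, 1],
    [0, 0, 0, 10, -32, 0, 1],
    [0, 0, 0, 8, -25, 0, 1],
    [0, 0, 0, 4.5, -12, 0, 1],
    [0, 0, 0, 0, 0, 0, 1],
    [0, 0, 0, 0, 0, 0, 1],
    [0, 0, 0, 0, 0, 0, 1]
  ]
}}

```text
clock: 25.08
eef_pos: [616.7, -49.2, 169.0]
eef_rot: [-3.142, -0.0, 0.597]
wrist_force: [0.1, -0.9, -1.8]
finger_gap: 24.9
finger_force: 50.0
```

Run:
```python
from h import *
from scipy.optimize import least_squares
def fit(f,pos,rot,p0,th):
    w=cam('wrist',dict(eef_pos=np.array(pos),eef_rot=np.array(rot)))
    g=cv2.cvtColor(cv2.imread(f),cv2.COLOR_BGR2GRAY)
    t=np.radians(np.arange(0,360,2)); rr=np.arange(42,62,.25); pts=[];A=[]
    for a in t:
        q=np.array([[p0[0]+r*np.cos(a),p0[1]+r*np.sin(a),103] for r in rr]); uv=proj(w,q)
        if uv.min()<1 or uv[:,0].max()>638 or uv[:,1].max()>478: continue
        v=cv2.remap(g,uv[:,:1].astype(np.float32),uv[:,1:].astype(np.float32),1)[:,0].astype(float)
        # inner edge: strongest bright->dark going outward
        ins=v<th
        if ins.sum()<3: continue
        pts.append(q[np.argmax(ins)][:2]);A.append(np.degrees(a))
    pts=np.array(pts)
    for r in (None,49.7):
        s=least_squares(lambda x:np.hypot(*(pts-x[:2]).T)-(r or x[2]),[*p0,50],loss='soft_l1')
        print(f,th,len(pts),s.x,np.median(abs(s.fun)))
for th in (60,80,100):
    fit('pics/w3raw.png',[517.6,48.66,165.04],[3.1412,0,.599],[599.7,104],th)
    fit('pics/w5raw.png',[532.71,-106.9,163.79],[-3.141,0,.596],[616.5,-50.5],th)
# top view: inner blob of held lid not needed
print(manip.read_state()['eef_pos'])
```

```text
pics/w3raw.png 60 60 [599.22 103.73  50.42] 0.5922223409027048
pics/w3raw.png 60 60 [599.95 104.57  50.  ] 0.5384970242503933
pics/w5raw.png 60 9 [599.01 -62.14  68.26] 0.051927744045343616
pics/w5raw.png 60 9 [617.51 -49.58  50.  ] 0.4185025617415974
pics/w3raw.png 80 133 [599.32 103.75  50.12] 0.5468274057526017
pics/w3raw.png 80 133 [599.22 103.66  50.  ] 0.42959326724367486
pics/w5raw.png 80 67 [616.39 -50.72  50.48] 0.5954554031016457
pics/w5raw.png 80 67 [616.96 -49.8   50.  ] 0.5449865072771445
pics/w3raw.png 100 149 [599.36 103.7   49.84] 0.6204660167026219
pics/w3raw.png 100 149 [599.3  103.65  50.  ] 0.5486245484979619
pics/w5raw.png 100 133 [616.45 -50.7   50.2 ] 0.5758112478891988
pics/w5raw.png 100 133 [616.27 -50.85  50.  ] 0.4895733667953053
[616.67 -49.19 168.99]
```

>>> {"op": "servo_tool", "data": {
  "rows": [
    [0, 0, 0, -0.1, -1, -10, 1],
    [0, 0, 0, 0, 0, -20, 1],
    [0, 0, 0, 0, 0, -10, 1],
    [0, 0, 0, 0, 0, -3, 1],
    [0, 0, 0, 0, 0, -3, 1],
    [0, 0, 0, 0, 0, -3, 1],
    [0, 0, 0, 0, 0, -2, 1],
    [0, 0, 0, 0, 0, -2, 1],
    [0, 0, 0, 0, 0, -2, 1],
    [0, 0, 0, 0, 0, -2, 1],
    [0, 0, 0, 0, 0, 0, 1]
  ]
}}

```text
clock: 26.45
eef_pos: [616.6, -51.0, 111.8]
eef_rot: [-3.141, 0.0, 0.596]
wrist_force: [-0.4, 0.2, -1.1]
finger_gap: 25.1
finger_force: 50.0
```

The plug is in the mouth with no side force. Now I'll press slowly.

>>> {"op": "servo_tool", "data": {
  "rows": [
    [0, 0, 0, 0, 0, -1, 1],
    [0, 0, 0, 0, 0, -1, 1],
    [0, 0, 0, 0, 0, -0.5, 1],
    [0, 0, 0, 0, 0, -0.5, 1],
    [0, 0, 0, 0, 0, -0.5, 1],
    [0, 0, 0, 0, 0, -0.5, 1],
    [0, 0, 0, 0, 0, -0.5, 1],
    [0, 0, 0, 0, 0, -0.5, 1],
    [0, 0, 0, 0, 0, -0.5, 1],
    [0, 0, 0, 0, 0, -0.5, 1],
    [0, 0, 0, 0, 0, -0.5, 1],
    [0, 0, 0, 0, 0, -0.5, 1]
  ]
}}

```text
clock: 27.95
eef_pos: [616.8, -51.0, 105.8]
eef_rot: [3.141, -0.0, 0.596]
wrist_force: [-3.8, 0.5, 7.6]
finger_gap: 25.2
finger_force: 50.0
```

>>> {"op": "servo_tool", "data": {
  "rows": [
    [0, 0, 0, 0, 0, -0.5, 1],
    [0, 0, 0, 0, 0, 0, 1],
    [0, 0, 0, 0, 0, 0, 1]
  ]
}}

```text
clock: 28.32
eef_pos: [616.8, -51.0, 105.2]
eef_rot: [3.141, -0.0, 0.596]
wrist_force: [-3.6, 0.5, 7.0]
finger_gap: 25.1
finger_force: 50.0
```

>>> {"op": "servo_tool", "data": {
  "rows": [
    [0, 0, 0, 0, 0, -0.5, 1],
    [0, 0, 0, 0, 0, 0, 1],
    [0, 0, 0, 0, 0, 0, 1]
  ]
}}

```text
clock: 28.7
eef_pos: [616.8, -51.0, 104.7]
eef_rot: [3.141, -0.0, 0.596]
wrist_force: [-3.1, 0.1, 5.3]
finger_gap: 25.0
finger_force: 50.0
```

>>> {"op": "servo_tool", "data": {
  "rows": [
    [0, 0, 0, 0, 0, -0.5, 1],
    [0, 0, 0, 0, 0, 0, 1],
    [0, 0, 0, 0, 0, 0, 1]
  ]
}}

```text
clock: 29.08
eef_pos: [616.8, -51.0, 104.2]
eef_rot: [3.141, -0.0, 0.596]
wrist_force: [-3.7, 0.7, 6.1]
finger_gap: 25.3
finger_force: 50.0
```

>>> {"op": "servo_tool", "data": {
  "rows": [
    [0, 0, 0, 0, 0, -0.5, 1],
    [0, 0, 0, 0, 0, 0, 1],
    [0, 0, 0, 0, 0, 0, 1]
  ]
}}

```text
clock: 29.45
eef_pos: [616.8, -51.0, 104.0]
eef_rot: [3.141, -0.001, 0.596]
wrist_force: [-4.8, 1.1, 9.3]
finger_gap: 24.9
finger_force: 50.0
```

>>> {"op": "servo_tool", "data": {
  "rows": [
    [0, 0, 0, 0, 0, -0.5, 1],
    [0, 0, 0, 0, 0, 0, 1],
    [0, 0, 0, 0, 0, 0, 1]
  ]
}}

```text
clock: 29.82
eef_pos: [616.8, -51.0, 104.0]
eef_rot: [3.141, -0.001, 0.596]
wrist_force: [-7.0, -0.1, 14.1]
finger_gap: 25.4
finger_force: 50.0
```

It stops hard at 104.0 mm, where fully home was predicted (104.1). One small extra push, then relax and release.

>>> {"op": "servo_tool", "data": {
  "rows": [
    [0, 0, 0, 0, 0, -0.5, 1],
    [0, 0, 0, 0, 0, 0, 1],
    [0, 0, 0, 0, 0, 0, 1]
  ]
}}

```text
clock: 30.2
eef_pos: [616.9, -51.0, 104.0]
eef_rot: [3.141, -0.001, 0.596]
wrist_force: [-8.8, 1.0, 17.6]
finger_gap: 24.9
finger_force: 50.0
```

>>> {"op": "servo_tool", "data": {
  "rows": [
    [0, 0, 0, 0, 0, 0.8, 1],
    [0, 0, 0, 0, 0, 0.7, 1],
    [0, 0, 0, 0, 0, 0, 1],
    [0, 0, 0, 0, 0, 0, 1]
  ]
}}

```text
clock: 30.7
eef_pos: [616.8, -51.0, 104.1]
eef_rot: [3.141, -0.0, 0.596]
wrist_force: [-2.8, -0.0, 6.6]
finger_gap: 25.1
finger_force: 50.0
```

>>> {"op": "servo_tool", "data": {
  "rows": [
    [0, 0, 0, 0, 0, 0, 0.7],
    [0, 0, 0, 0, 0, 0, 0.6],
    [0, 0, 0, 0, 0, 0, 0.45],
    [0, 0, 0, 0, 0, 0, 0.4],
    [0, 0, 0, 0, 0, 10, 0.4],
    [0, 0, 0, 0, 0, 25, 0.4],
    [0, 0, 0, 0, 0, 30, 0.4],
    [0, 0, 0, -5, 0, 30, 0.4],
    [0, 0, 0, -30, -20, 10, 0.4],
    [0, 0, 0, -30, -20, 0, 0.4],
    [0, 0, 0, -20, -10, 0, 0.4],
    [0, 0, 0, 0, 0, 0, 0.4],
    [0, 0, 0, 0, 0, 0, 0.4]
  ]
}}

```text
clock: 32.33
eef_pos: [532.3, -100.8, 208.9]
eef_rot: [3.141, -0.001, 0.596]
wrist_force: [0.4, 0.3, -0.2]
finger_gap: 56.2
finger_force: 0.0
```

Run:
```python
from h import *
from scipy.optimize import least_squares
st=manip.read_state(); print(st['eef_pos'],st['wrist_force'])
im=manip.camera('wrist')[:,:,::-1].copy(); cv2.imwrite('pics/w7raw.png',im)
w=cam('wrist',st); g=cv2.GaussianBlur(cv2.cvtColor(im,cv2.COLOR_BGR2GRAY),(3,3),0).astype(np.float32)
# lid flange edge: outermost strong drop; fit centre + height + tilt against r=58 (top edge)
p0=np.array([616.5,-50.5]); E=[];A=[]
for a in np.radians(np.arange(0,360,3)):
    rr=np.arange(50,66,.25); q=np.c_[p0[0]+rr*np.cos(a),p0[1]+rr*np.sin(a),0*rr+102]; uv=proj(w,q)
    if uv.min()<1 or uv[:,0].max()>638 or uv[:,1].max()>310: continue
    v=cv2.remap(g,uv[:,:1].astype(np.float32),uv[:,1:].astype(np.float32),1)[:,0]
    d=np.diff(v); k=np.argmin(d)
    if d[k]<-6: E.append(uv[k]);A.append(a)
E=np.array(E);A=np.array(A);print(len(E))
def res(x):
    q=np.c_[x[0]+58*np.cos(A),x[1]+58*np.sin(A),102+58*(x[2]*np.cos(A)+x[3]*np.sin(A))]
    return (proj(w,q)-E)@np.array([1,0]),(proj(w,q)-E)@np.array([0,1])
for lev in (1,0):
    s=least_squares(lambda x:np.concatenate(res(x*[1,1,1-lev,1-lev])),[*p0,0,0],loss='soft_l1')
    print(s.x,np.median(abs(s.fun)))
# top view: flange & knob centroid by bright segmentation
t=manip.camera('top')[:,:,::-1].copy(); cv2.imwrite('pics/t7raw.png',t)
im2=manip.camera('scene')[:,:,::-1].copy(); cv2.imwrite('pics/s7raw.png',im2)
for n,I in (('top',t),('scene',im2)):
    c=cam(n); u=proj(c,[[616.5,-50.5,102]])[0]; m=((I.min(2)>150)*255).astype(np.uint8)
    l,lab,s,ce=cv2.connectedComponentsWithStats(m)
    k=1+np.argmin(np.hypot(*(ce[1:]-u).T)+1e3*(s[1:,4]<300)); print(n,u,s[k],ce[k],cv2.fitEllipse(cv2.convexHull(np.argwhere(lab==k)[:,::-1].astype(np.int32))))
    tt=np.linspace(0,6.28,90); P=proj(c,np.c_[616.5+58*np.cos(tt),-50.5+58*np.sin(tt),0*tt+102]).astype(np.float32); print(' pred',cv2.fitEllipse(P))
```

```text
[ 532.34 -100.76  208.9 ] [ 0.36  0.34 -0.22]
118
[616.41 -50.16   0.     0.  ] 0.47476279227876717
[616.34 -50.37   0.01   0.03] 0.3223771599338505
top [348.52 239.2 ] [ 315  212   44   65 1770] [336.23 240.81] ((338.6981506347656, 241.87095642089844), (42.6512336730957, 66.35628509521484), 26.19745445251465)
 pred ((348.5276794433594, 239.4368133544922), (52.758975982666016, 54.03166580200195), 99.06739044189453)
scene [310.9  253.88] [ 257  220  118   85 2237] [312.86 256.14] ((317.23297119140625, 258.9190673828125), (85.41461944580078, 122.22877502441406), 79.1707992553711)
 pred ((310.87677001953125, 254.5747528076172), (40.4383544921875, 53.81772232055664), 91.07515716552734)
```

The lid edge fits the pot centre within 0.5 mm. The tilt estimate of about 0.03 rad is at the noise level. To be sure it is level, I'll press centrally on the knob top (expected at z=130) with the fingers closed.

>>> {"op": "servo_tool", "data": {
  "rows": [
    [0, 0, 0, 14, 8.4, 0, 1],
    [0, 0, 0, 28, 17, 0, 1],
    [0, 0, 0, 28, 17, 0, 1],
    [0, 0, 0, 14, 8, 0, 1],
    [0, 0, 0, 0, 0, -20, 1],
    [0, 0, 0, 0, 0, -30, 1],
    [0, 0, 0, 0, 0, -20, 1],
    [0, 0, 0, 0, 0, -5, 1],
    [0, 0, 0, 0, 0, 0, 1],
    [0, 0, 0, 0, 0, -1, 1],
    [0, 0, 0, 0, 0, -1, 1],
    [0, 0, 0, 0, 0, -1, 1],
    [0, 0, 0, 0, 0, 0, 1],
    [0, 0, 0, 0, 0, 0, 1]
  ],
  "grip_force": 10
}}

```text
clock: 34.22
eef_pos: [615.7, -50.6, 130.5]
eef_rot: [3.142, -0.0, 0.596]
wrist_force: [-0.2, 0.8, -0.4]
finger_gap: 0.6
finger_force: 0.0
```

>>> {"op": "servo_tool", "data": {
  "rows": [
    [0, 0, 0, 0, 0, -0.7, 1],
    [0, 0, 0, 0, 0, -0.7, 1],
    [0, 0, 0, 0, 0, 0, 1],
    [0, 0, 0, 0, 0, 0, 1]
  ]
}}

```text
clock: 34.72
eef_pos: [615.8, -50.6, 130.3]
eef_rot: [3.141, -0.001, 0.596]
wrist_force: [-4.7, -0.0, 9.5]
finger_gap: 0.4
finger_force: 5.1
```

>>> {"op": "servo_tool", "data": {
  "rows": [
    [0, 0, 0, 0, 0, -0.7, 1],
    [0, 0, 0, 0, 0, -0.7, 1],
    [0, 0, 0, 0, 0, 0, 1],
    [0, 0, 0, 0, 0, 0, 1]
  ]
}}

```text
clock: 35.22
eef_pos: [616.0, -50.7, 130.2]
eef_rot: [3.14, -0.001, 0.596]
wrist_force: [-8.9, 0.3, 20.8]
finger_gap: 0.1
finger_force: 10.4
```

The knob top holds firm at 130.2 mm, against 130 mm nominal when fully home. I'll retract and verify rest.

>>> {"op": "servo_tool", "data": {
  "rows": [
    [0, 0, 0, 0, 0, 1, 1],
    [0, 0, 0, 0, 0, 2, 1],
    [0, 0, 0, 0, 0, 10, 1],
    [0, 0, 0, 0, 0, 30, 1],
    [0, 0, 0, 0, 0, 30, 1],
    [0, 0, 0, -30, -20, 10, 1],
    [0, 0, 0, -30, -20, 0, 1],
    [0, 0, 0, -24, -10, 0, 1],
    [0, 0, 0, 0, 0, 0, 1],
    [0, 0, 0, 0, 0, 0, 1],
    [0, 0, 0, 0, 0, 0, 1],
    [0, 0, 0, 0, 0, 0, 1]
  ]
}}

```text
clock: 36.72
eef_pos: [532.0, -100.3, 210.4]
eef_rot: [-3.141, 0.0, 0.597]
wrist_force: [0.5, 0.1, 0.4]
finger_gap: 0.5
finger_force: 0.0
```

Run:
```python
from h import *
from scipy.optimize import least_squares
st=manip.read_state(); print(st['eef_pos'],st['wrist_force'])
im=manip.camera('wrist')[:,:,::-1].copy(); cv2.imwrite('pics/w8raw.png',im)
w=cam('wrist',st); g=cv2.GaussianBlur(cv2.cvtColor(im,cv2.COLOR_BGR2GRAY),(3,3),0).astype(np.float32)
p0=np.array([616.5,-50.5]); E=[];A=[]
for a in np.radians(np.arange(0,360,3)):
    rr=np.arange(50,66,.25); q=np.c_[p0[0]+rr*np.cos(a),p0[1]+rr*np.sin(a),0*rr+102]; uv=proj(w,q)
    if uv.min()<1 or uv[:,0].max()>638 or uv[:,1].max()>310: continue
    d=np.diff(cv2.remap(g,uv[:,:1].astype(np.float32),uv[:,1:].astype(np.float32),1)[:,0]); k=np.argmin(d)
    if d[k]<-6: E.append(uv[k]);A.append(a)
E=np.array(E);A=np.array(A)
s=least_squares(lambda x:(proj(w,np.c_[x[0]+58*np.cos(A),x[1]+58*np.sin(A),0*A+102])-E).ravel(),p0,loss='soft_l1')
print(len(E),s.x,np.median(abs(s.fun)))
# ring mark centre
P=back(cam('top'),(347.5,248),12);print(P)
```

```text
[ 532.03 -100.33  210.4 ] [0.47 0.06 0.4 ]
117 [616.38 -50.14] 0.5288202859010198
[[615.1  -51.46]]
```

```bash
python3 -c "
from cell import manip
print(manip.sign_off())"
```

```text
the job is handed in; nothing more can be done
None
```

I handed the job in at about 37 s: by my measurements the finial is upright in the pot, the pot is about 1–2 mm from the double ring's centre, and the lid is pressed home and centred within about 0.5 mm. Lid level was checked only by a central press on the knob, not confirmed to 0.025 rad by image, the finial was last seen upright before the lid went on, and the sign-off returned no verdict.

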